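# Close the pump jar and pump it down

## Robot

A 6-joint arm with a two-finger parallel gripper is mounted at the origin on the work surface. World frame = base frame: x ahead of the robot, y to its left, z up, the work surface at z = 0. Lengths are in m, angles in degrees, forces in N, time in s.
With the tool pointing down it reaches from about 0.4 to 0.925 m from the base axis. Payload 12.5 kg.
Tool frame: the origin (TCP) lies on the centre line of the jaws, within the pads' length; the fingertips stand tip_extent ahead of it and the grasp point (between the pads) lies 2 mm behind it (tip_extent is the distance from the TCP to the fingertips, in m); z points along the fingers, y is the line along which they close (so a half turn about z gives the same grasp; the last joint's range is limited). The gripper opens to 95 mm and grips with 3 to 60 N. Pads are 20 mm wide; open, the fingers measure 119 mm over their backs; the gripper's body (75 mm by 180 mm) begins 59 mm behind the grasp point.
Start: joints at [70.382, 28.126, 89.318, -0, 62.55, -6.05], TCP at [0.147, 0.608, 0.232] pointing down, gripper open.
Joint ranges: [-177.58, 177.58], [-47.91, 125.51], [2.72, 160], [-65.01, 245.01], [3.68, 167.84], [-153.87, 153.87]. Speed limits (degrees/s): [127.2, 127.2, 159.86, 180, 180, 180].

## Interface

Orientations are given as [roll, pitch, yaw] about the fixed x, y, z axes, in that order (R = Rz(yaw) Ry(pitch) Rx(roll)).
In Python, from station import * gives the robot as it stands.
- The arm moves only by the tool jog_arm, never from a script. Its argument "commands" is a list of rows, each an object with "travel": the shift along the world's x, y, z scaled (see below), a list of three; "dr": the turn, a rotation vector about the world's x, y, z scaled (see below), a list of three; "claw": the gripper's target within -1 to 1 (fully open at 1, half-way at 0, shut at -1). A call has 1 to 10 rows; each row is the pose to reach, as a shift and turn from the pose commanded when the call began; what a row does not reach only later rows make up. The controller multiplies each number of a shift by 0.2 m and each number of a turn by pi/4 rad. A row lasts 1/12 s, in which the tool goes at most 41.7 mm and 7.16 degrees, less where a joint would pass 70% of its speed; a pose out of reach is approached as far as the arm can. A call with a number of a shift or a turn outside -1 to 1 is refused whole. A call with a gripper value outside its range is refused whole. The fingers move at their own pace and stop on an object; "newtons" is the grip in N (left out, the last holds). Time passes only in rows, so rows that repeat a pose let the fingers close. It gives the time, the measured TCP pose, the force, the opening and the grip force at its end, in the units of the state.
- get_state(): the state, without advancing time (a new reading comes with each control period).
- grab_frame(name): name is "scene" or "top" or "wrist"; returns a dict with "color" (480x640x3 uint8, red, green, blue), "depth" (480x640 float32, m along the optical axis (not along the pixel's ray), 0 where there is no reading), "fx", "fy", "cx", "cy" (pixels), "R" (3x3) and "t" (3): a world point X has camera coordinates R X + t. Camera axes: x right, y down, z forward; pixel columns grow to the right and rows downward; lengths in m; the calibration is good to about 2 mm. A picture is of the moment at which its call begins.
- close_job(): hands the job in; it is judged then, once.
The state is a dict: "time_s": time; "joints": joint angles; "qvel": joint speeds; "tau": joint torques, N m; "eef_pos": TCP position; "eef_rot": TCP orientation; "contact_force": force on the tool from outside, world axes, zero at the start; "wrist_torque": the same for the moment, N m; "opening": opening from 0.0 (shut) to 1.0 (fully open); "gripper_force": force on a finger pad.
Only numpy, scipy, OpenCV 4.12 (cv2) and the standard library are available. Lean on these libraries where they do the work, as an engineer would, in place of code of your own. Each camera call takes 0.05 s, during which the arm holds its last target. There are 200 camera calls.

## Task

The glass jar in the caddy has the teether in it: set the pump lid squarely on the jar, let go of it, then pump the air out with at least two full strokes of the lid's sprung knob. Each stroke goes all the way down until the plunger is felt to bottom firmly on its stop, is held there for a moment without forcing it, and is let all the way up again. Leave the jar closed with the knob up, and leave the jar standing in the caddy and the other things where they are.

Things in the scene. Friction and masses are not known exactly. Their poses are not given: they have to be found in the camera images.
- caddy: White plastic caddy clamped to the dresser's far edge; fixed. Origin: centre of its underside, on the dresser top. 104 mm along its x, 310 mm along y, walls 40 mm high, 3 mm thick, floor 6 mm thick. Three wells in a row along y, about 100 mm square, centres at y = -102, 0, +102 mm. The jar stands in one outer well, the rattle in the other; the middle one is empty.
- jar: Open clear glass jar, 80 mm diameter to 70 mm up, then narrowing to a neck of 58 mm outside diameter; 100 mm tall, mouth 50 mm inside diameter. Origin: centre of its underside; z up. Loose, about 0.4 kg, standing on the caddy floor.
- jar_rim (a point): Centre of the jar's mouth, level with the top of its rim, 100 mm above the jar's underside.
- lid: Loose pump lid, 0.15 kg, at first standing knob up on the dresser top between robot and caddy. Origin: centre of its plug's underside, z up. Plug 45 mm diameter (foot chamfered to 37), 12 mm high, enters the jar's mouth with 2.5 mm to spare all round. Above it a flange, 60 mm diameter, z 12 to 22 mm, lies on the jar's rim when seated; then a collar, 22 mm diameter, to z = 26 mm.
- lid_seat (a point): Centre of the underside of the lid's flange, 12 mm above the lid's origin; coincides with jar_rim when the lid is seated.
- pump: The pump's plunger: a round white knob, 34 mm diameter, 22 mm high (z 50 to 72 mm above the lid's origin when up), on a 12 mm steel stem. Slides down into the lid against a spring: 3 N starts it, 0.12 N more per mm; springs back up when let go. Its origin coincides with the lid's when up and goes down with the knob. The lid may be carried by the knob.
- knob_top (a point): Centre of the knob's flat top; 72 mm above the lid's origin when fully up.
- stop: Hidden rubber stop (gives about 1 mm per 10 N) in the lid on which the plunger bottoms; origin 11 mm above the lid's. The stroke to it differs, 12 to 22.5 mm, and its pose does not tell it: feel for it (the spring alone never asks over 5.8 N). A stroke counts with over 1.5 N on the stop beyond the spring for 0.15 s (8 to 14 N total push is good); over 16 N on the stop (about 21 N total) damages it.
- teether: Navy star-shaped silicone teether, 52 mm across and 10 mm thick, lying on the jar's floor. Stays there.
- rattle: Bystander: orange plastic dumbbell-shaped rattle, 52 mm diameter, 100 mm tall, standing in the other outer well of the caddy. Origin: centre of its underside.
- spoon: Bystander: stainless steel spoon, 150 mm long, lying along its x on the dresser top to one side.
- ring: Bystander: beechwood ring, 68 mm outside, 44 mm inside diameter, 12 mm thick, lying on the dresser top to the other side. Origin: centre of its underside.
There are look-alikes about, which are no part of the job. What is shaped like the lid but red or turquoise is not meant.

How it is judged (in metres and radians):
On the way, in this order (a step that is already met when the one before it is completed fails the run):
1. the lid is seated on the jar, let go, with the knob up (distance between lid_seat and jar_rim below 0.005 m and angle between lid's own z axis and vertical below 0.06 rad and z of knob_top in the frame of lid above 0.0695 m and contact force between the fingers and lid below 0.1 N), for 0.2 s.
2. first stroke: the plunger bottoms on its stop with more than 1.5 N on it, lid seated (contact force between pump and stop above 1.5 N and distance between lid_seat and jar_rim below 0.005 m and angle between lid's own z axis and vertical below 0.06 rad), for 0.15 s.
3. the knob is let all the way up (within 2.5 mm) (z of knob_top in the frame of lid above 0.0695 m and distance between lid_seat and jar_rim below 0.005 m and angle between lid's own z axis and vertical below 0.06 rad), for 0.05 s.
4. second stroke: the plunger bottoms on its stop again (all of step 2), for 0.15 s.
At the end, for the whole second after the job is handed in: The lid is seated on the jar (flange centre within 5 mm of the rim centre, tilt below 0.06 rad) and at rest, the knob fully up (within 2.5 mm), the jar upright (0.05 rad) on the caddy floor in its well with the teether in it (all of step 3 and linear speed of lid below 0.01 m/s and angle between jar's own z axis and vertical below 0.05 rad and horizontal distance between jar and caddy below 0.125 m and height (world z) of jar below 0.012 m and distance between teether and jar below 0.045 m); the robot touches nothing.
It fails at once if the plunger is forced against its stop with more than 16 N (contact force between pump and stop above 16 N).
It fails at once if the jar is tipped or shifted by more than 25 mm (angle between jar's own z axis and vertical above 0.2 rad or distance of jar from where it was at the start of the episode above 0.025 m).
It fails at once if the rattle, spoon or ring is disturbed (moved more than 30 mm) (distance of any of rattle, spoon, ring from where it was at the start of the episode above 0.03 m).
It also fails if it takes over 67 s, if anything falls off the work surface, if the arm or the gripper's body presses on something with over 40 N, if the wrist force passes 120 N, or if a joint passes its speed limit or range.

## Working session

There is one attempt and no reset: what is moved stays moved. The work goes in short steps, Python scripts to look and compute and a tool call to move; the robot and the scene stay as the last step left them, time stands still between calls to the robot, and variables do not carry over. Pictures are saved under pics/ and viewed, at most 10 in all, crops included, and the job is handed in when it is done.

Besides the shell and the picture viewer there is one more tool, called after "Call:" as name([rows], argument=value, ...), one row to a line, values as JSON. jog_arm: Moves the arm, as the interface text tells. Its arguments: {"type":"object","properties":{"commands":{"type":"array","items":{"type":"object","properties":{"travel":{"type":"array","items":{"type":"number"}},"dr":{"type":"array","items":{"type":"number"}},"claw":{"type":"number"}}}},"newtons":{"type":"number"}},"required":["commands"]}

```bash
mkdir -p pics
python3 - <<'E'
from station import *
import cv2,numpy as np
print(get_state())
for n in("scene","top"):
    f=grab_frame(n); np.savez(f"pics/{n}0.npz",**f); cv2.imwrite(f"pics/{n}0.png",f["color"][:,:,::-1]); print(n,f["fx"],f["cx"],f["cy"],f["R"],f["t"],(f["depth"]>0).mean())
E
```

```text
{'time_s': 0.0, 'joints': array([ 7.03831024e+01,  2.81640213e+01,  8.93515463e+01, -2.02972525e-03,
        6.25501331e+01, -6.05068809e+00]), 'qvel': array([ 0.11045652,  0.05831039, -0.03492691,  0.0448313 , -0.0181499 ,
       -0.06333506]), 'tau': array([-3.79667063e-04, -6.12640429e+01, -2.58184755e+01,  6.91780611e-02,
        4.82597400e-02, -1.01896030e-04]), 'eef_pos': array([0.14651237, 0.60733606, 0.23105457]), 'eef_rot': array([-1.79934475e+02, -5.13529862e-03,  1.66434724e+02]), 'contact_force': array([-0.3845951 ,  0.04269995, -0.08462315]), 'wrist_torque': array([ 0.01270027, -0.03136964, -0.02021264]), 'gripper_force': 0.0, 'opening': 1.0005797453320595}
scene 592.0212725085513 324.90264524538463 238.92788958750958 [[-0.18057838  0.98335518 -0.02010081]
 [ 0.58897593  0.09174391 -0.80292615]
 [-0.78771746 -0.15683    -0.5957395 ]] [ 0.09659501 -0.19890373  1.38823686] 0.9960188802083333
top 583.4100234095555 322.2058842070975 230.6706360848632 [[ 0.02817592 -0.99954187  0.01105255]
 [-0.99848914 -0.02866463 -0.04688034]
 [ 0.04717568 -0.00971495 -0.99883936]] [-0.03367836  0.47672061  0.98559631] 0.996162109375
```

View pics/scene0.png

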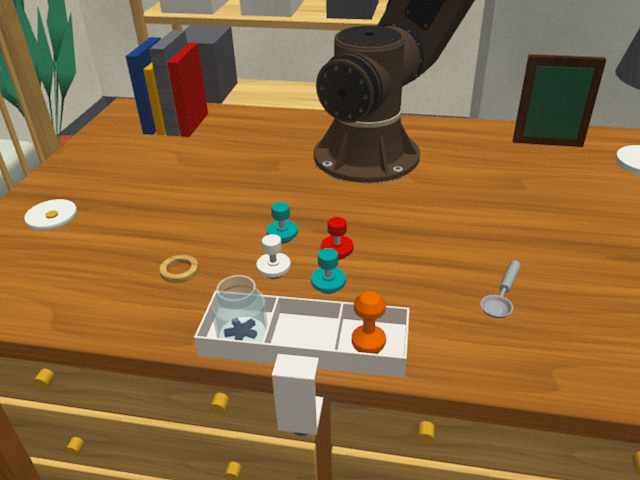

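View pics/top0.png

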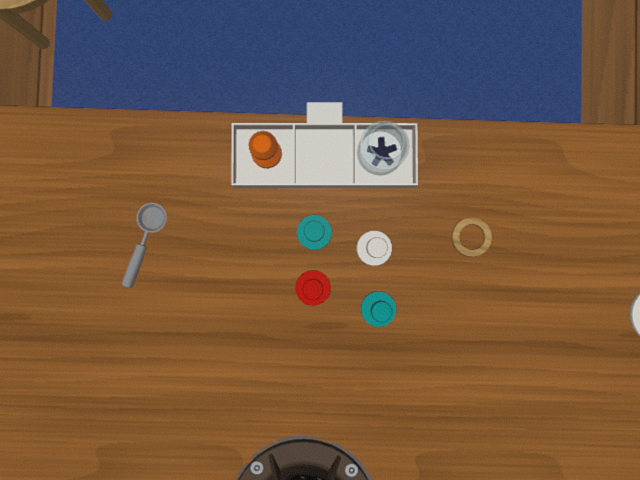

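Scene/top pixels of the candidates: white pump lid (272,255)/(375,248); turquoise look-alikes (282,222)/(378,310) and (328,270)/(314,232); red look-alike (337,238)/(313,288). The saucer (50,214) is also white. I choose the white lid. The jar with the star is at (240,310)/(381,149).

```bash
cat > h.py <<'E'
import numpy as np,cv2
def ray(f,u,v,z):
    R=np.array(f["R"]);t=np.array(f["t"]);c=-R.T@t
    d=R.T@np.array([(u-f["cx"])/f["fx"],(v-f["cy"])/f["fy"],1.]); return c+d*(z-c[2])/d[2]
def pix(f,X):
    p=f["R"]@np.array(X)+f["t"]; return f["fx"]*p[0]/p[2]+f["cx"],f["fy"]*p[1]/p[2]+f["cy"]
def cloud(f):
    v,u=np.mgrid[:480,:640];d=f["depth"];P=np.dstack([(u-f["cx"])/f["fx"]*d,(v-f["cy"])/f["fy"]*d,d])
    return (P-f["t"])@f["R"]
E
python3 - <<'E'
from h import *
f=dict(np.load("pics/top0.npz"));P=cloud(f);c=f["color"].astype(int)
hsv=cv2.cvtColor(f["color"],cv2.COLOR_RGB2HSV)
m=((hsv[...,1]<50)&(hsv[...,2]>120)).astype(np.uint8)
k=np.zeros_like(m);k[220:275,345:405]=1
cs,_=cv2.findContours(m*k,0,2);C=max(cs,key=cv2.contourArea);e=cv2.fitEllipse(C);print("flange+knob",e,cv2.boundingRect(C))
sub=(m*k>0)
for lo,hi in((.012,.035),(.055,.09)):
    s=sub&(P[...,2]>lo)&(P[...,2]<hi);q=P[s];print(lo,len(q),q.mean(0),(q.min(0)+q.max(0))/2,np.ptp(q,axis=0))
    cs,_=cv2.findContours(s.astype(np.uint8),0,2);C=max(cs,key=cv2.contourArea);(u,v),r=cv2.minEnclosingCircle(C);print(u,v,r,ray(f,u,v,.022 if lo<.03 else .072))
# jar area depth
z=P[110:190,350:425,2];print(np.round(z[::6,::5]*1000).astype(int))
# caddy: white region
k[:]=0;k[110:195,220:430]=1
s=(m*k>0)&(P[...,2]>.035)&(P[...,2]<.05);print("caddy rect",cv2.minAreaRect(P[s][:,:2].astype(np.float32)))
s=(hsv[...,2]<90)&(P[...,2]>.0)&(P[...,2]<.04)&(hsv[...,0]>100);s[:,:355]=0;s[:,408:]=0;s[:120]=0;s[180:]=0
print("teether",s.sum(),P[s].mean(0))
g=f["color"][100:280,340:500];cv2.imwrite("pics/crop0.png",cv2.resize(g,None,fx=3.3,fy=3.3,interpolation=3)[:,:,::-1])
E
```

```text
flange+knob ((373.8284912109375, 247.777587890625), (34.09090805053711, 34.55446243286133), 79.79289245605469) (357, 231, 35, 35)
0.012 601 [ 0.44989787 -0.10510337  0.02374572] [ 0.45032768 -0.1082212   0.0230099 ] [0.05777874 0.05762715 0.01250889]
373.81646728515625 247.6392364501953 17.564775466918945 [ 0.45078999 -0.10800289  0.022     ]
0.055 357 [ 0.45075375 -0.10770702  0.073283  ] [ 0.45085332 -0.1081305   0.06741684] [0.03210623 0.03272148 0.02476813]
376.79412841796875 247.44117736816406 10.808662414550781 [ 0.45021111 -0.10782294  0.072     ]
[[-739 -739 -735 -734 -732 -731 -736 -736 -735 -737 -735 -738 -737 -729
  -731]
 [  -2    0    1 -735 -738 -727 -731 -734 -742 -734 -735 -729 -736 -737
  -738]
 [   3    0    2    1    0   76   85   87   83    1   -2    3   -4    2
     2]
 [  15   41   14   14   84  108   37   42   48   99  107   15   19   39
     0]
 [  11   39    7   82  109   13   15   17   15   30  101   82    9   37
     2]
 [   6   40   67   85  106   15   22   13   16   15   33  110    9   35
    -1]
 [  10   44   79   91  108   16   29   25   24   26   14   90    8   40
     1]
 [   9   44   64   86   93  108   24   24   18   14  108   84 1007   37
     0]
 [   6   42   37   78   87   91  104  106  105   94   88   78    7   39
     2]
 [   7   39   10   49   75   79   83   85   86   80   62    6    8   34
     4]
 [   8   43    9    8   34   54   63   64   54    9    8    9    9   37
     5]
 [   8   41   11   10    3    7    7    8    9    9    8    8   10   36
     4]
 [   9   43    9   10   10    5    5    7    9   11    7    9   11   35
     2]
 [   1    2    2    0    1    4    4    3    4    2    3   -1    7    0
     2]]
caddy rect ((0.6047528982162476, -0.020424053072929382), (0.10457242280244827, 0.31018123030662537), 1.666969895362854)
teether 215 [ 0.62067275 -0.12001764  0.02404807]
```

View pics/crop0.png

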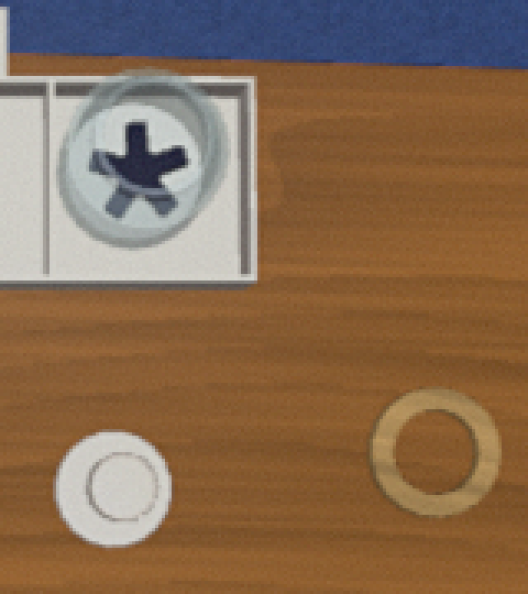

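The crop shows the white lid, knob up, at crop (113,488). The jar, with the teether in it, stands in the right well with its mouth at about crop (150,130). Next is a rim fit from depth and a plan for the first move.

```bash
cat >> h.py <<'E'
from scipy.optimize import least_squares
def rimfit(f,guess,r0=.027,zr=.106,tol=.007):
    P=cloud(f).reshape(-1,3);g=np.array(guess)
    for w in(.02,.012,.008):
        d=np.hypot(*(P[:,:2]-g).T);q=P[(abs(P[:,2]-zr)<tol)&(abs(d-r0)<w)]
        s=least_squares(lambda p:np.hypot(q[:,0]-p[0],q[:,1]-p[1])-p[2],[*g,r0],loss="soft_l1",f_scale=.002);g=s.x[:2]
    return s.x,len(q),np.median(q[:,2])
E
python3 - <<'E'
from h import *
import station
print([ (n,getattr(station,n)) for n in dir(station) if 'tip' in n.lower()], dir(station)[-25:])
for n in("top","scene"):
    f=dict(np.load(f"pics/{n}0.npz"));print(n,rimfit(f,(.615,-.12)))
f=dict(np.load("pics/scene0.npz"));P=cloud(f);hsv=cv2.cvtColor(f["color"],cv2.COLOR_RGB2HSV)
m=(hsv[...,1]<50)&(hsv[...,2]>110);m[:225]=0;m[280:]=0;m[:,:250]=0;m[:,298:]=0
for lo,hi in((.012,.03),(.055,.09)):
    q=P[m&(P[...,2]>lo)&(P[...,2]<hi)];print(len(q),(q.min(0)+q.max(0))/2)
q=P[m&(P[...,2]>.067)&(P[...,2]<.077)];print("top",q.mean(0))
E
ls
```

```text
[('tip_extent', 0.017)] ['IKError', '__builtins__', '__cached__', '__doc__', '__file__', '__loader__', '__name__', '__package__', '__spec__', 'close_job', 'get_state', 'grab_frame', 'tip_extent']
top (array([ 0.61531938, -0.1152428 ,  0.02680243]), 344, np.float64(0.1072570022450334))
scene (array([ 0.61878601, -0.11425192,  0.02684767]), 452, np.float64(0.1042134822349094))
587 [ 0.42170535 -0.11092388  0.02045455]
305 [ 0.45390655 -0.10625792  0.06482198]
top [ 0.45548692 -0.10615329  0.07124813]
h.py
pics
```

Call:
jog_arm([
  {"travel":[1,-0.9,0.1],"dr":[0,0,0],"claw":1},
  {"travel":[1,-0.9,0.1],"dr":[0,0,0],"claw":1},
  {"travel":[1,-0.9,0.1],"dr":[0,0,0],"claw":1},
  {"travel":[1,-0.9,0.1],"dr":[0,0,0],"claw":1},
  {"travel":[1,-0.9,0.1],"dr":[0,0,0],"claw":1},
  {"travel":[1,-0.9,0.1],"dr":[0,0,0],"claw":1},
  {"travel":[1,-0.9,0.1],"dr":[0,0,0],"claw":1},
  {"travel":[1,-0.9,0.1],"dr":[0,0,0],"claw":1},
])

```text
time_s: 0.77
eef_pos: [0.3493, 0.4251, 0.2518]
eef_rot: [-180.0, 0.0, 166.2]
contact_force: [-0.4, -0.0, 0.1]
opening: 1.001
gripper_force: 0.0
```

Call:
jog_arm([
  {"travel":[0.5,-1,0],"dr":[0,0,0],"claw":1},
  {"travel":[0.5,-1,0],"dr":[0,0,0],"claw":1},
  {"travel":[0.5,-1,0],"dr":[0,0,0],"claw":1},
  {"travel":[0.5,-1,0],"dr":[0,0,0],"claw":1},
  {"travel":[0.5,-1,0],"dr":[0,0,0],"claw":1},
  {"travel":[0.5,-1,0],"dr":[0,0,0],"claw":1},
  {"travel":[0.5,-1,0],"dr":[0,0,0],"claw":1},
])

```text
time_s: 1.35
eef_pos: [0.4476, 0.2255, 0.2515]
eef_rot: [-180.0, -0.0, 166.2]
contact_force: [-0.8, -0.7, 0.5]
opening: 1.003
gripper_force: 0.0
```

Call:
jog_arm([
  {"travel":[0,-1,0],"dr":[0,0,0],"claw":1},
  {"travel":[0,-1,0],"dr":[0,0,0],"claw":1},
  {"travel":[0,-1,0],"dr":[0,0,0],"claw":1},
  {"travel":[0,-1,0],"dr":[0,0,0],"claw":1},
  {"travel":[0,-1,0],"dr":[0,0,0],"claw":1},
  {"travel":[0,-1,0],"dr":[0,0,0],"claw":1},
  {"travel":[0,-1,0],"dr":[0,0,0],"claw":1},
])

```text
time_s: 1.93
eef_pos: [0.4465, 0.0275, 0.2516]
eef_rot: [180.0, -0.0, 166.3]
contact_force: [0.4, 0.8, 0.4]
opening: 0.996
gripper_force: 0.0
```

Call:
jog_arm([
  {"travel":[0,-0.68,0],"dr":[0,0,0],"claw":1},
  {"travel":[0,-0.68,0],"dr":[0,0,0],"claw":1},
  {"travel":[0,-0.68,0],"dr":[0,0,0],"claw":1},
  {"travel":[0,-0.68,0],"dr":[0,0,0],"claw":1},
  {"travel":[0,-0.68,0],"dr":[0,0,0],"claw":1},
  {"travel":[0,-0.68,0],"dr":[0,0,0],"claw":1},
  {"travel":[0,-0.68,0],"dr":[0,0,0],"claw":1},
])

```text
time_s: 2.52
eef_pos: [0.4467, -0.1065, 0.2515]
eef_rot: [180.0, -0.0, 166.5]
contact_force: [0.1, 0.5, -1.0]
opening: 0.998
gripper_force: 0.0
```

```bash
cat >> h.py <<'E'
def knob(f,zk,guess,zf=None):
    """knob top centre by bright low-saturation pixels near height zk; ray onto plane"""
    P=cloud(f);hsv=cv2.cvtColor(f["color"],cv2.COLOR_RGB2HSV)
    s=(hsv[...,1]<60)&(hsv[...,2]>100)&(abs(P[...,2]-zk)<.007)&(np.hypot(P[...,0]-guess[0],P[...,1]-guess[1])<.03)
    cs,_=cv2.findContours(s.astype(np.uint8),0,2);C=max(cs,key=cv2.contourArea);(u,v),r=cv2.minEnclosingCircle(C);M=cv2.moments(C)
    return (u,v,r),ray(f,u,v,zk),ray(f,M["m10"]/M["m00"],M["m01"]/M["m00"],zk),s.sum(),np.median(P[s][:,2])
E
python3 - <<'E'
from h import *
from station import *
s=get_state();f=grab_frame("wrist");np.savez("pics/w1.npz",**f);cv2.imwrite("pics/w1.png",f["color"][:,:,::-1])
print(s["eef_pos"],-f["R"].T@f["t"],f["R"][2],s["joints"],f["fx"])
print("knob",knob(f,.072,(.451,-.108)));print("flange",knob(f,.022,(.451,-.108)))
E
```

```text
[ 0.4467249  -0.10648898  0.2515486 ] [ 0.37963248 -0.089037    0.40501859] [ 0.24338107 -0.05797494 -0.96819655] [-2.16718032e+01  1.32579383e+01  1.10001606e+02  2.93074310e-02
  5.67717962e+01 -9.82153690e+01] 354.17152792829745
knob ((320.25, 229.75, 17.410585403442383), array([ 0.45039094, -0.1057313 ,  0.072     ]), array([ 0.45035031, -0.1056594 ,  0.072     ]), np.int64(936), np.float64(0.07222162587974484))
flange ((319.629638671875, 219.9629669189453, 26.636003494262695), array([ 0.45016369, -0.10633794,  0.022     ]), array([ 0.4416316 , -0.10532185,  0.022     ]), np.int64(1182), np.float64(0.02224438935375664))
```

View pics/w1.png

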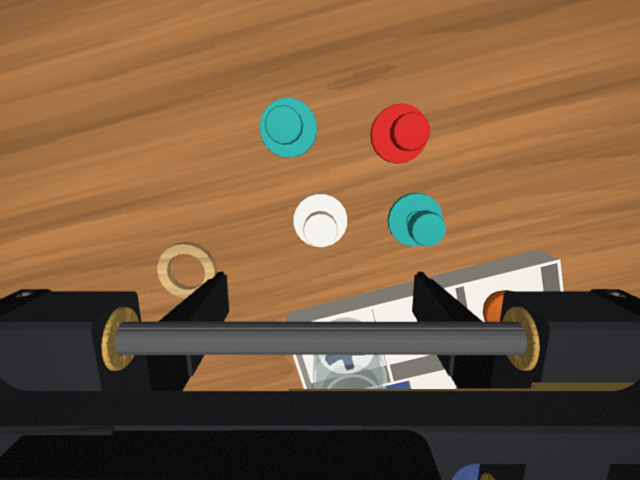

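Wrist view shows the white lid at (320,225) between the fingers' lanes, with the turquoise and red ones clear of it. I'll descend onto the knob.

Call:
jog_arm([
  {"travel":[0.019,0,-0.2],"dr":[0,0,0],"claw":1},
  {"travel":[0.019,0,-0.4],"dr":[0,0,0],"claw":1},
  {"travel":[0.019,0,-0.55],"dr":[0,0,0],"claw":1},
  {"travel":[0.019,0,-0.7],"dr":[0,0,0],"claw":1},
  {"travel":[0.019,0,-0.85],"dr":[0,0,0],"claw":1},
  {"travel":[0.019,0,-0.93],"dr":[0,0,0],"claw":1},
  {"travel":[0.019,0,-0.96],"dr":[0,0,0],"claw":1},
  {"travel":[0.019,0,-0.96],"dr":[0,0,0],"claw":1},
  {"travel":[0.019,0,-0.96],"dr":[0,0,0],"claw":1},
])

```text
time_s: 3.32
eef_pos: [0.4508, -0.1078, 0.0603]
eef_rot: [180.0, 0.0, 166.5]
contact_force: [0.7, -0.6, -0.0]
opening: 1.0
gripper_force: 0.0
```

Call:
jog_arm([
  {"travel":[0,0,0],"dr":[0,0,0],"claw":-0.3},
  {"travel":[0,0,0],"dr":[0,0,0],"claw":-0.5},
  {"travel":[0,0,0],"dr":[0,0,0],"claw":-0.5},
  {"travel":[0,0,0],"dr":[0,0,0],"claw":-0.5},
  {"travel":[0,0,0],"dr":[0,0,0],"claw":-0.5},
  {"travel":[0,0,0],"dr":[0,0,0],"claw":-0.5},
  {"travel":[0,0,0],"dr":[0,0,0],"claw":-0.5},
  {"travel":[0,0,0],"dr":[0,0,0],"claw":-0.5},
], newtons=15)

```text
time_s: 3.98
eef_pos: [0.4504, -0.1084, 0.0597]
eef_rot: [180.0, -0.0, 166.4]
contact_force: [-0.9, -0.0, 0.4]
opening: 0.492
gripper_force: 0.0
```

Call:
jog_arm([
  {"travel":[0,0,0],"dr":[0,0,0],"claw":-0.6},
  {"travel":[0,0,0],"dr":[0,0,0],"claw":-0.6},
  {"travel":[0,0,0],"dr":[0,0,0],"claw":-0.6},
  {"travel":[0,0,0],"dr":[0,0,0],"claw":-0.6},
  {"travel":[0,0,0],"dr":[0,0,0],"claw":-0.6},
  {"travel":[0,0,0],"dr":[0,0,0],"claw":-0.6},
], newtons=15)

```text
time_s: 4.48
eef_pos: [0.4504, -0.1084, 0.0597]
eef_rot: [180.0, -0.0, 166.4]
contact_force: [0.8, 0.4, 1.0]
opening: 0.461
gripper_force: 15.0
```

Call:
jog_arm([
  {"travel":[0,0,0.1],"dr":[0,0,0],"claw":-0.6},
  {"travel":[0,0,0.2],"dr":[0,0,0],"claw":-0.6},
  {"travel":[0,0,0.35],"dr":[0,0,0],"claw":-0.6},
  {"travel":[0,0,0.5],"dr":[0,0,0],"claw":-0.6},
  {"travel":[0,0,0.7],"dr":[0,0,0],"claw":-0.6},
  {"travel":[0,0,0.8],"dr":[0,0,0],"claw":-0.6},
  {"travel":[0,0,0.85],"dr":[0,0,0],"claw":-0.6},
  {"travel":[0,0,0.85],"dr":[0,0,0],"claw":-0.6},
], newtons=15)

```text
time_s: 5.15
eef_pos: [0.4509, -0.1086, 0.2318]
eef_rot: [-180.0, 0.2, 166.4]
contact_force: [0.0, -0.3, -0.8]
opening: 0.456
gripper_force: 15.0
```

Run:
```python
from h import *
from station import *
for n in("scene","wrist"):
    f=grab_frame(n);np.savez(f"pics/{n}2.npz",**f)
    g=f["color"]; cv2.imwrite(f"pics/{n}2.png",(cv2.resize(g[120:330,190:410],None,fx=2.5,fy=2.5) if n=="scene" else g)[:,:,::-1])
    print(n,rimfit(f,(.617,-.115)))
a=cv2.imread("pics/scene2.png");b=cv2.imread("pics/wrist2.png");b=cv2.resize(b,(350,262));c=np.zeros((a.shape[0],a.shape[1]+350,3),np.uint8)
c=np.zeros((525,900,3),np.uint8);c[:,:550]=a[:525];c[:262,550:]=b;cv2.imwrite("pics/both2.png",cv2.resize(c,(800,467)))
```

```text
scene (array([ 0.61863941, -0.11429324,  0.02682925]), 443, np.float64(0.10433201853767696))
wrist (array([ 0.61958859, -0.11402006,  0.0311058 ]), 295, np.float64(0.10397808111445131))
```

View pics/both2.png

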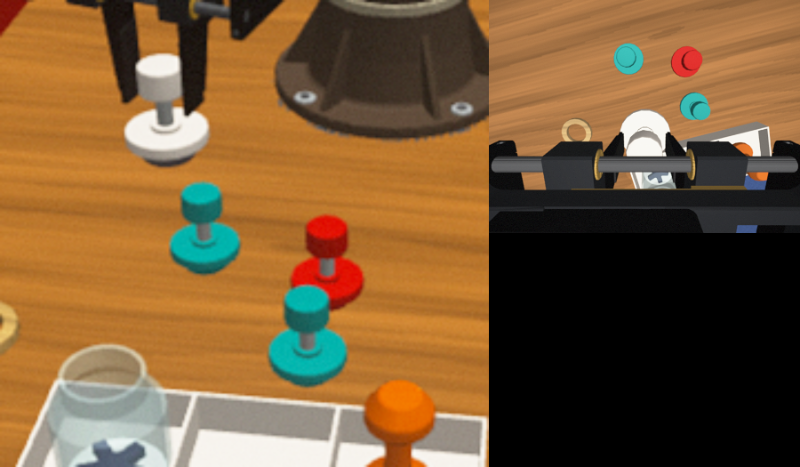

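The lid hangs upright in the jaws by its knob. I'll carry it over the jar and stop above the rim to check.

Call:
jog_arm([
  {"travel":[0.12,-0.01,0],"dr":[0,0,0],"claw":-0.6},
  {"travel":[0.25,-0.02,0],"dr":[0,0,0],"claw":-0.6},
  {"travel":[0.4,-0.03,0],"dr":[0,0,0],"claw":-0.6},
  {"travel":[0.55,-0.03,0],"dr":[0,0,0],"claw":-0.6},
  {"travel":[0.7,-0.035,0],"dr":[0,0,0],"claw":-0.6},
  {"travel":[0.8,-0.035,-0.05],"dr":[0,0,0],"claw":-0.6},
  {"travel":[0.825,-0.035,-0.13],"dr":[0,0,0],"claw":-0.6},
  {"travel":[0.825,-0.035,-0.18],"dr":[0,0,0],"claw":-0.6},
  {"travel":[0.825,-0.035,-0.18],"dr":[0,0,0],"claw":-0.6},
  {"travel":[0.825,-0.035,-0.18],"dr":[0,0,0],"claw":-0.6},
], newtons=15)

```text
time_s: 6.08
eef_pos: [0.6144, -0.1153, 0.1924]
eef_rot: [180.0, -0.2, 166.4]
contact_force: [0.5, -0.5, -0.6]
opening: 0.46
gripper_force: 15.0
```

Run:
```python
from h import *
from station import *
s=get_state();print(s["eef_pos"],s["eef_rot"],s["contact_force"])
f=grab_frame("scene");np.savez("pics/scene3.npz",**f)
x,y,z=s["eef_pos"];zf=z-.0597+.022
P=cloud(f);hsv=cv2.cvtColor(f["color"],cv2.COLOR_RGB2HSV)
sel=(hsv[...,1]<50)&(hsv[...,2]>110)&(P[...,2]>zf-.02)&(P[...,2]<zf+.006)&(np.hypot(P[...,0]-x,P[...,1]-y)<.045)
print(sel.sum(),"flange z",np.percentile(P[sel][:,2],[5,50,95]),zf)
q=P[sel&(abs(P[...,2]-zf)<.004)];print("top face ext",q.min(0),q.max(0),(q.min(0)+q.max(0))/2)
cs,_=cv2.findContours(sel.astype(np.uint8),0,2);C=max(cs,key=cv2.contourArea);u,v,w,h=cv2.boundingRect(C);print((u,v,w,h))
# silhouette centre: left/right extremes of the flange at mid-height
print("flange centre by ray (u mid, left/right extremes' row)",[tuple(C[C[:,0,0].argmin(),0]),tuple(C[C[:,0,0].argmax(),0])])
print("rim",rimfit(f,(.617,-.115)))
c=f["color"][160:370,180:320];cv2.imwrite("pics/s3.png",cv2.resize(c,None,fx=2.8,fy=2.8,interpolation=3)[:,:,::-1])
```

```text
[ 0.61441671 -0.11531345  0.19237846] [ 1.79988032e+02 -1.74431936e-01  1.66425548e+02] [ 0.52331291 -0.50515332 -0.56150075]
889 flange z [0.14752541 0.15450247 0.15859403] 0.15467845632290775
top face ext [ 0.58871539 -0.14301854  0.15073325] [ 0.6467071  -0.08493771  0.15866134] [ 0.61771124 -0.11397812  0.1546973 ]
(211, 248, 43, 31)
flange centre by ray (u mid, left/right extremes' row) [(np.int32(211), np.int32(261)), (np.int32(253), np.int32(264))]
rim (array([ 0.61889293, -0.11426021,  0.02673798]), 375, np.float64(0.10426719321169228))
```

View pics/s3.png

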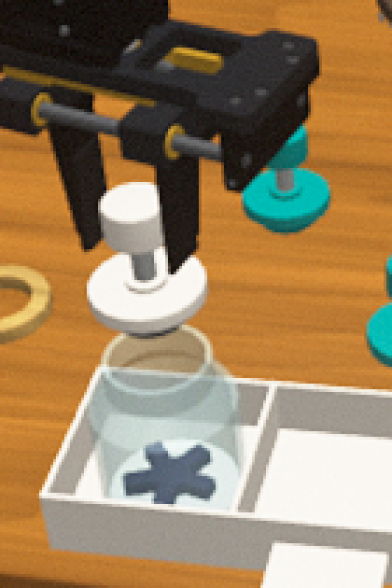

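Flange centre sits within about 1 mm of the rim centre, and the lid is level above the mouth. I'll lower it gently.

Call:
jog_arm([
  {"travel":[0.003,0,-0.04],"dr":[0,0,0],"claw":-0.6},
  {"travel":[0.003,0,-0.08],"dr":[0,0,0],"claw":-0.6},
  {"travel":[0.003,0,-0.11],"dr":[0,0,0],"claw":-0.6},
  {"travel":[0.003,0,-0.14],"dr":[0,0,0],"claw":-0.6},
  {"travel":[0.003,0,-0.16],"dr":[0,0,0],"claw":-0.6},
  {"travel":[0.003,0,-0.17],"dr":[0,0,0],"claw":-0.6},
  {"travel":[0.003,0,-0.175],"dr":[0,0,0],"claw":-0.6},
  {"travel":[0.003,0,-0.175],"dr":[0,0,0],"claw":-0.6},
  {"travel":[0.003,0,-0.175],"dr":[0,0,0],"claw":-0.6},
], newtons=15)

```text
time_s: 6.88
eef_pos: [0.6161, -0.1155, 0.1588]
eef_rot: [180.0, 0.0, 166.4]
contact_force: [-0.6, 0.0, 0.2]
opening: 0.457
gripper_force: 15.0
```

Call:
jog_arm([
  {"travel":[0,0,-0.004],"dr":[0,0,0],"claw":-0.6},
  {"travel":[0,0,-0.007],"dr":[0,0,0],"claw":-0.6},
  {"travel":[0,0,-0.007],"dr":[0,0,0],"claw":-0.6},
])

```text
time_s: 7.13
eef_pos: [0.616, -0.1154, 0.1573]
eef_rot: [180.0, 0.0, 166.4]
contact_force: [-0.1, 0.2, -1.3]
opening: 0.454
gripper_force: 15.0
```

Call:
jog_arm([
  {"travel":[0,0,-0.005],"dr":[0,0,0],"claw":-0.6},
  {"travel":[0,0,-0.01],"dr":[0,0,0],"claw":-0.6},
  {"travel":[0,0,-0.012],"dr":[0,0,0],"claw":-0.6},
  {"travel":[0,0,-0.012],"dr":[0,0,0],"claw":-0.6},
])

```text
time_s: 7.47
eef_pos: [0.6159, -0.1154, 0.1547]
eef_rot: [180.0, -0.0, 166.4]
contact_force: [0.3, 0.2, -1.7]
opening: 0.454
gripper_force: 15.0
```

Call:
jog_arm([
  {"travel":[0,0,-0.004],"dr":[0,0,0],"claw":-0.6},
  {"travel":[0,0,-0.004],"dr":[0,0,0],"claw":-0.6},
  {"travel":[0,0,-0.004],"dr":[0,0,0],"claw":-0.6},
])

```text
time_s: 7.72
eef_pos: [0.616, -0.1154, 0.154]
eef_rot: [180.0, -0.0, 166.4]
contact_force: [0.4, 0.2, -1.5]
opening: 0.454
gripper_force: 15.0
```

Call:
jog_arm([
  {"travel":[0,0,-0.003],"dr":[0,0,0],"claw":-0.6},
  {"travel":[0,0,-0.003],"dr":[0,0,0],"claw":-0.6},
  {"travel":[0,0,-0.003],"dr":[0,0,0],"claw":-0.6},
])

```text
time_s: 7.97
eef_pos: [0.6161, -0.1154, 0.1537]
eef_rot: [180.0, 0.0, 166.4]
contact_force: [-0.4, 0.1, 1.3]
opening: 0.459
gripper_force: 15.0
```

Call:
jog_arm([
  {"travel":[0,0,-0.003],"dr":[0,0,0],"claw":-0.6},
  {"travel":[0,0,-0.003],"dr":[0,0,0],"claw":-0.6},
  {"travel":[0,0,-0.003],"dr":[0,0,0],"claw":-0.6},
])

```text
time_s: 8.22
eef_pos: [0.6161, -0.1154, 0.1531]
eef_rot: [180.0, 0.0, 166.4]
contact_force: [-0.3, 1.1, 2.6]
opening: 0.459
gripper_force: 15.0
```

Contact came at the predicted seating height (TCP z 0.1537), so I'll release and rise.

Call:
jog_arm([
  {"travel":[0,0,0.003],"dr":[0,0,0],"claw":0.1},
  {"travel":[0,0,0.003],"dr":[0,0,0],"claw":0.4},
  {"travel":[0,0,0.003],"dr":[0,0,0],"claw":0.5},
  {"travel":[0,0,0.003],"dr":[0,0,0],"claw":0.5},
  {"travel":[0,0,0.003],"dr":[0,0,0],"claw":0.5},
  {"travel":[0,0,0.003],"dr":[0,0,0],"claw":0.5},
])

```text
time_s: 8.72
eef_pos: [0.616, -0.1154, 0.1533]
eef_rot: [180.0, -0.0, 166.4]
contact_force: [0.6, -0.3, -0.0]
opening: 0.743
gripper_force: 0.0
```

Call:
jog_arm([
  {"travel":[0,0,0.05],"dr":[0,0,0],"claw":0.5},
  {"travel":[0,0,0.15],"dr":[0,0,0],"claw":0.5},
  {"travel":[0,0,0.3],"dr":[0,0,0],"claw":0.5},
  {"travel":[-0.2,0,0.4],"dr":[0,0,0],"claw":-1},
  {"travel":[-0.4,0,0.5],"dr":[0,0,0],"claw":-1},
  {"travel":[-0.6,0,0.5],"dr":[0,0,0],"claw":-1},
  {"travel":[-0.8,0,0.5],"dr":[0,0,0],"claw":-1},
  {"travel":[-0.8,0,0.5],"dr":[0,0,0],"claw":-1},
  {"travel":[-0.8,0,0.5],"dr":[0,0,0],"claw":-1},
  {"travel":[-0.8,0,0.5],"dr":[0,0,0],"claw":-1},
])

```text
time_s: 9.55
eef_pos: [0.4567, -0.1157, 0.2545]
eef_rot: [-180.0, 0.1, 166.4]
contact_force: [0.3, -1.0, -0.5]
opening: 0.318
gripper_force: 0.0
```

Run:
```python
from h import *
from station import *
s=get_state();print(s["time_s"],s["eef_pos"],s["contact_force"],s["opening"])
o=[]
for n in("scene","top","wrist"):
    f=grab_frame(n);np.savez(f"pics/{n}4.npz",**f)
    try: print(n,"knob",knob(f,.166,(.616,-.115)))
    except Exception as e: print(n,e)
    P=cloud(f);hsv=cv2.cvtColor(f["color"],cv2.COLOR_RGB2HSV)
    q=P[(hsv[...,1]<50)&(hsv[...,2]>110)&(abs(P[...,2]-.116)<.004)&(np.hypot(P[...,0]-.616,P[...,1]+.115)<.04)]
    if len(q):print("flange",len(q),(q.min(0)+q.max(0))/2,q.mean(0))
    u,v=map(int,pix(f,(.616,-.115,.12)));print(u,v)
    u=np.clip(u,65,574);v=np.clip(v,85,394);o.append(cv2.resize(f["color"][v-85:v+85,u-65:u+65],(260,340),interpolation=3))
cv2.imwrite("pics/c4.png",np.hstack(o)[:,:,::-1])
```

```text
9.55 [ 0.45665104 -0.11571336  0.25446481] [ 0.26204568 -0.97035501 -0.4792522 ] 0.3180579120337185
scene knob ((230.5, 256.625, 11.795888900756836), array([ 0.62301103, -0.1127955 ,  0.166     ]), array([ 0.62286789, -0.11296971,  0.166     ]), np.int64(338), np.float64(0.16536134522839407))
flange 767 [ 0.61829704 -0.1153275   0.11596595] [ 0.62366751 -0.11308886  0.11579249]
234 278
top knob ((391.80303955078125, 133.1969757080078, 11.932435989379883), array([ 0.61519574, -0.1159553 ,  0.166     ]), array([ 0.6156341 , -0.11592811,  0.166     ]), np.int64(427), np.float64(0.167680094394415))
flange 597 [ 0.61577254 -0.11643686  0.11603807] [ 0.61000364 -0.11168341  0.11750301]
387 139
wrist max() iterable argument is empty
flange 391 [ 0.59783201 -0.12843998  0.11562828] [ 0.59845113 -0.12619361  0.11561998]
358 396
```

View pics/c4.png

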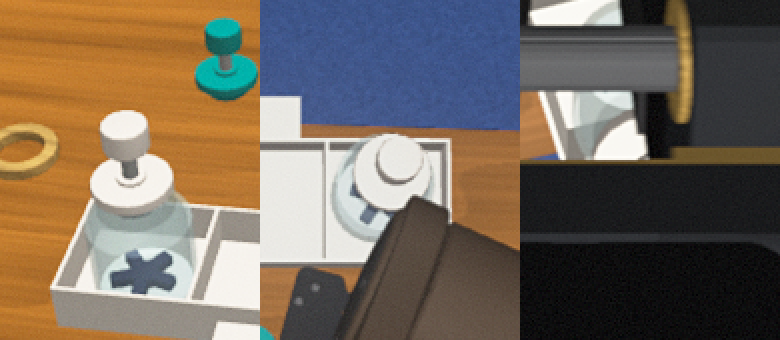

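The lid is seated square on the jar, with the knob up at z ≈ 0.166 and the flange at 0.116. Next, the shut fingertips go over the knob.

Call:
jog_arm([
  {"travel":[0.2,0,0],"dr":[0,0,0],"claw":-1},
  {"travel":[0.4,0,0],"dr":[0,0,0],"claw":-1},
  {"travel":[0.6,0,0],"dr":[0,0,0],"claw":-1},
  {"travel":[0.75,0,0],"dr":[0,0,0],"claw":-1},
  {"travel":[0.797,0,-0.05],"dr":[0,0,0],"claw":-1},
  {"travel":[0.797,0,-0.15],"dr":[0,0,0],"claw":-1},
  {"travel":[0.797,0,-0.25],"dr":[0,0,0],"claw":-1},
  {"travel":[0.797,0,-0.3],"dr":[0,0,0],"claw":-1},
  {"travel":[0.797,0,-0.3],"dr":[0,0,0],"claw":-1},
])

```text
time_s: 10.45
eef_pos: [0.6145, -0.115, 0.1906]
eef_rot: [180.0, -0.3, 166.4]
contact_force: [0.5, -0.7, -0.7]
opening: 0.002
gripper_force: 0.0
```

Call:
jog_arm([
  {"travel":[0,0,-0.01],"dr":[0,0,0],"claw":-1},
  {"travel":[0,0,-0.02],"dr":[0,0,0],"claw":-1},
  {"travel":[0,0,-0.02],"dr":[0,0,0],"claw":-1},
])

```text
time_s: 10.7
eef_pos: [0.6156, -0.1155, 0.1902]
eef_rot: [180.0, 0.1, 166.4]
contact_force: [-0.1, -0.7, -0.7]
opening: 0.003
gripper_force: 0.0
```

Call:
jog_arm([
  {"travel":[0,0,-0.015],"dr":[0,0,0],"claw":-1},
  {"travel":[0,0,-0.025],"dr":[0,0,0],"claw":-1},
  {"travel":[0,0,-0.035],"dr":[0,0,0],"claw":-1},
  {"travel":[0,0,-0.035],"dr":[0,0,0],"claw":-1},
])

```text
time_s: 11.03
eef_pos: [0.6155, -0.1155, 0.1825]
eef_rot: [180.0, 0.0, 166.4]
contact_force: [-0.6, 0.1, 2.0]
opening: 0.004
gripper_force: 1.4
```

Call:
jog_arm([
  {"travel":[0,0,-0.01],"dr":[0,0,0],"claw":-1},
  {"travel":[0,0,-0.02],"dr":[0,0,0],"claw":-1},
  {"travel":[0,0,-0.02],"dr":[0,0,0],"claw":-1},
])

```text
time_s: 11.28
eef_pos: [0.6155, -0.1154, 0.1783]
eef_rot: [180.0, 0.0, 166.4]
contact_force: [0.5, 0.2, 3.4]
opening: 0.007
gripper_force: 1.6
```

Call:
jog_arm([
  {"travel":[0,0,-0.01],"dr":[0,0,0],"claw":-1},
  {"travel":[0,0,-0.02],"dr":[0,0,0],"claw":-1},
  {"travel":[0,0,-0.02],"dr":[0,0,0],"claw":-1},
])

```text
time_s: 11.53
eef_pos: [0.6154, -0.1154, 0.1742]
eef_rot: [180.0, 0.0, 166.4]
contact_force: [0.4, -0.7, 4.2]
opening: 0.01
gripper_force: 1.9
```

Call:
jog_arm([
  {"travel":[0,0,-0.008],"dr":[0,0,0],"claw":-1},
  {"travel":[0,0,-0.014],"dr":[0,0,0],"claw":-1},
  {"travel":[0,0,-0.014],"dr":[0,0,0],"claw":-1},
])

```text
time_s: 11.78
eef_pos: [0.6154, -0.1154, 0.1715]
eef_rot: [180.0, 0.0, 166.4]
contact_force: [-0.0, -1.0, 4.0]
opening: 0.004
gripper_force: 2.1
```

Call:
jog_arm([
  {"travel":[0,0,-0.004],"dr":[0,0,0],"claw":-1},
  {"travel":[0,0,-0.004],"dr":[0,0,0],"claw":-1},
  {"travel":[0,0,-0.004],"dr":[0,0,0],"claw":-1},
])

```text
time_s: 12.03
eef_pos: [0.6155, -0.1154, 0.1709]
eef_rot: [180.0, 0.0, 166.4]
contact_force: [0.5, 0.4, 4.5]
opening: 0.002
gripper_force: 2.1
```

Call:
jog_arm([
  {"travel":[0,0,-0.003],"dr":[0,0,0],"claw":-1},
  {"travel":[0,0,-0.005],"dr":[0,0,0],"claw":-1},
  {"travel":[0,0,-0.005],"dr":[0,0,0],"claw":-1},
])

```text
time_s: 12.28
eef_pos: [0.6154, -0.1154, 0.1698]
eef_rot: [180.0, 0.0, 166.4]
contact_force: [0.5, -0.6, 3.8]
opening: 0.004
gripper_force: 2.2
```

Call:
jog_arm([
  {"travel":[0,0,-0.003],"dr":[0,0,0],"claw":-1},
  {"travel":[0,0,-0.005],"dr":[0,0,0],"claw":-1},
  {"travel":[0,0,-0.005],"dr":[0,0,0],"claw":-1},
])

```text
time_s: 12.53
eef_pos: [0.6154, -0.1154, 0.1688]
eef_rot: [180.0, 0.0, 166.4]
contact_force: [0.2, -1.4, 4.6]
opening: 0.006
gripper_force: 2.2
```

Call:
jog_arm([
  {"travel":[0,0,-0.003],"dr":[0,0,0],"claw":-1},
  {"travel":[0,0,-0.005],"dr":[0,0,0],"claw":-1},
  {"travel":[0,0,-0.005],"dr":[0,0,0],"claw":-1},
])

```text
time_s: 12.78
eef_pos: [0.6154, -0.1154, 0.1678]
eef_rot: [180.0, 0.0, 166.4]
contact_force: [0.9, -1.1, 4.1]
opening: 0.008
gripper_force: 2.3
```

Call:
jog_arm([
  {"travel":[0,0,-0.003],"dr":[0,0,0],"claw":-1},
  {"travel":[0,0,-0.005],"dr":[0,0,0],"claw":-1},
  {"travel":[0,0,-0.005],"dr":[0,0,0],"claw":-1},
])

```text
time_s: 13.03
eef_pos: [0.6154, -0.1154, 0.1668]
eef_rot: [180.0, 0.0, 166.4]
contact_force: [0.5, -0.3, 5.5]
opening: 0.009
gripper_force: 2.3
```

Call:
jog_arm([
  {"travel":[0,0,-0.003],"dr":[0,0,0],"claw":-1},
  {"travel":[0,0,-0.005],"dr":[0,0,0],"claw":-1},
  {"travel":[0,0,-0.005],"dr":[0,0,0],"claw":-1},
])

```text
time_s: 13.28
eef_pos: [0.6155, -0.1155, 0.1663]
eef_rot: [180.0, 0.0, 166.4]
contact_force: [-0.4, -0.3, 8.8]
opening: 0.004
gripper_force: 4.2
```

The stop is felt at 8.8 N total. I'll press a touch more and hold.

Call:
jog_arm([
  {"travel":[0,0,-0.001],"dr":[0,0,0],"claw":-1},
  {"travel":[0,0,-0.001],"dr":[0,0,0],"claw":-1},
  {"travel":[0,0,-0.001],"dr":[0,0,0],"claw":-1},
  {"travel":[0,0,-0.001],"dr":[0,0,0],"claw":-1},
])

```text
time_s: 13.62
eef_pos: [0.6155, -0.1154, 0.1663]
eef_rot: [180.0, 0.0, 166.4]
contact_force: [-1.1, -0.9, 9.4]
opening: 0.002
gripper_force: 4.7
```

Call:
jog_arm([
  {"travel":[0,0,0.02],"dr":[0,0,0],"claw":-1},
  {"travel":[0,0,0.045],"dr":[0,0,0],"claw":-1},
  {"travel":[0,0,0.07],"dr":[0,0,0],"claw":-1},
  {"travel":[0,0,0.09],"dr":[0,0,0],"claw":-1},
  {"travel":[0,0,0.105],"dr":[0,0,0],"claw":-1},
  {"travel":[0,0,0.105],"dr":[0,0,0],"claw":-1},
  {"travel":[0,0,0.105],"dr":[0,0,0],"claw":-1},
])

```text
time_s: 14.2
eef_pos: [0.6152, -0.1153, 0.1864]
eef_rot: [180.0, -0.0, 166.4]
contact_force: [0.7, -0.3, 0.3]
opening: 0.004
gripper_force: 0.0
```

Run:
```python
from h import *
from station import *
s=get_state();print(s["time_s"],s["eef_pos"],s["contact_force"])
f=grab_frame("scene");np.savez("pics/scene5.npz",**f);print(knob(f,.166,(.62,-.113)));P=cloud(f);hsv=cv2.cvtColor(f["color"],cv2.COLOR_RGB2HSV)
q=P[(hsv[...,1]<50)&(hsv[...,2]>110)&(abs(P[...,2]-.116)<.004)&(np.hypot(P[...,0]-.618,P[...,1]+.115)<.04)];print(len(q),(q.min(0)+q.max(0))/2,q.mean(0))
```

```text
14.2 [ 0.61515549 -0.11531228  0.1864055 ] [ 0.67121412 -0.33349478  0.34892895]
((230.5, 256.625, 11.795888900756836), array([ 0.62301103, -0.1127955 ,  0.166     ]), array([ 0.62622581, -0.11061889,  0.166     ]), np.int64(254), np.float64(0.16511767940476324))
783 [ 0.6189261  -0.11496697  0.11599543] [ 0.62348726 -0.11286619  0.1158236 ]
```

Knob is fully up again and the lid hasn't moved. Second stroke.

Call:
jog_arm([
  {"travel":[0,0,-0.015],"dr":[0,0,0],"claw":-1},
  {"travel":[0,0,-0.03],"dr":[0,0,0],"claw":-1},
  {"travel":[0,0,-0.05],"dr":[0,0,0],"claw":-1},
  {"travel":[0,0,-0.07],"dr":[0,0,0],"claw":-1},
  {"travel":[0,0,-0.085],"dr":[0,0,0],"claw":-1},
  {"travel":[0,0,-0.095],"dr":[0,0,0],"claw":-1},
  {"travel":[0,0,-0.1],"dr":[0,0,0],"claw":-1},
  {"travel":[0,0,-0.1],"dr":[0,0,0],"claw":-1},
  {"travel":[0,0,-0.1],"dr":[0,0,0],"claw":-1},
])

```text
time_s: 15.0
eef_pos: [0.6154, -0.1154, 0.1668]
eef_rot: [180.0, 0.0, 166.4]
contact_force: [-1.0, 0.3, 4.2]
opening: 0.004
gripper_force: 2.3
```

Call:
jog_arm([
  {"travel":[0,0,-0.002],"dr":[0,0,0],"claw":-1},
  {"travel":[0,0,-0.004],"dr":[0,0,0],"claw":-1},
  {"travel":[0,0,-0.004],"dr":[0,0,0],"claw":-1},
])

```text
time_s: 15.25
eef_pos: [0.6155, -0.1154, 0.1663]
eef_rot: [180.0, 0.0, 166.4]
contact_force: [-1.6, 1.7, 7.8]
opening: 0.002
gripper_force: 3.9
```

Call:
jog_arm([
  {"travel":[0,0,-0.002],"dr":[0,0,0],"claw":-1},
  {"travel":[0,0,-0.002],"dr":[0,0,0],"claw":-1},
  {"travel":[0,0,-0.002],"dr":[0,0,0],"claw":-1},
  {"travel":[0,0,-0.002],"dr":[0,0,0],"claw":-1},
  {"travel":[0,0,-0.002],"dr":[0,0,0],"claw":-1},
])

```text
time_s: 15.67
eef_pos: [0.6155, -0.1155, 0.1662]
eef_rot: [180.0, 0.0, 166.4]
contact_force: [-1.7, 0.2, 9.6]
opening: 0.004
gripper_force: 5.0
```

Call:
jog_arm([
  {"travel":[0,0,0.02],"dr":[0,0,0],"claw":-1},
  {"travel":[0,0,0.045],"dr":[0,0,0],"claw":-1},
  {"travel":[0,0,0.07],"dr":[0,0,0],"claw":-1},
  {"travel":[0,0,0.09],"dr":[0,0,0],"claw":-1},
  {"travel":[0,0,0.11],"dr":[0,0,0],"claw":-1},
  {"travel":[0,0,0.11],"dr":[0,0,0],"claw":-1},
])

```text
time_s: 16.17
eef_pos: [0.6155, -0.1154, 0.188]
eef_rot: [180.0, 0.0, 166.4]
contact_force: [0.1, -0.1, -0.7]
opening: 0.005
gripper_force: 0.0
```

Call:
jog_arm([
  {"travel":[0,0,0.1],"dr":[0,0,0],"claw":-1},
  {"travel":[0,0,0.2],"dr":[0,0,0],"claw":-1},
  {"travel":[-0.2,0,0.4],"dr":[0,0,0],"claw":-1},
  {"travel":[-0.4,0,0.4],"dr":[0,0,0],"claw":-1},
  {"travel":[-0.6,0,0.4],"dr":[0,0,0],"claw":-1},
  {"travel":[-0.8,0,0.4],"dr":[0,0,0],"claw":-1},
  {"travel":[-0.8,0,0.4],"dr":[0,0,0],"claw":-1},
  {"travel":[-0.8,0,0.4],"dr":[0,0,0],"claw":-1},
])

```text
time_s: 16.83
eef_pos: [0.4535, -0.1153, 0.2679]
eef_rot: [180.0, 0.0, 166.4]
contact_force: [1.4, -0.1, -0.4]
opening: 0.006
gripper_force: 0.0
```

Run:
```python
from h import *
from station import *
f=grab_frame("scene");np.savez("pics/scene6.npz",**f);cv2.imwrite("pics/s6.png",f["color"][:,:,::-1]);print(knob(f,.166,(.62,-.113)))
P=cloud(f);hsv=cv2.cvtColor(f["color"],cv2.COLOR_RGB2HSV)
q=P[(hsv[...,1]<50)&(hsv[...,2]>110)&(abs(P[...,2]-.116)<.004)&(np.hypot(P[...,0]-.618,P[...,1]+.115)<.04)];print(len(q),(q.min(0)+q.max(0))/2)
```

```text
((230.6351318359375, 257.60809326171875, 11.923965454101562), array([ 0.62508436, -0.11193909,  0.166     ]), array([ 0.62286952, -0.1130923 ,  0.166     ]), np.int64(337), np.float64(0.16532296846014433))
768 [ 0.61864386 -0.11496984  0.11596953]
```

View pics/s6.png

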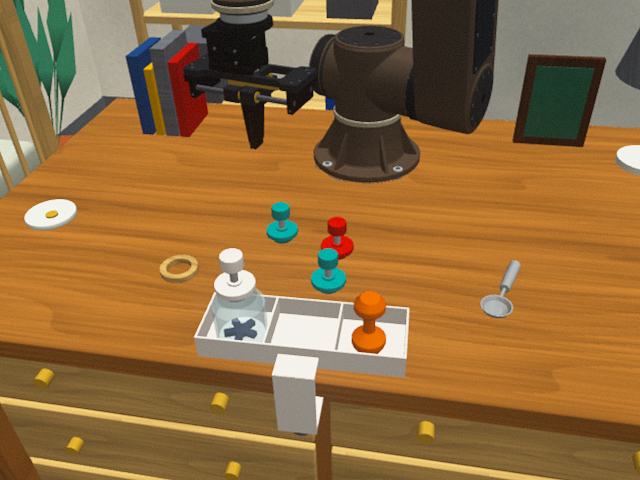

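The lid (235,285) sits square on the jar with its knob (231,260) up. The jar is still in its well, everything else is where it was, and the robot is clear.

```bash
python3 -c "
from station import *
print(close_job())"
```

```text
the job is handed in; nothing more can be done
None
```

I set the white pump lid on the jar, let go of it, and pumped two full strokes to the stop, each bottoming at about 9.5 N total push; I handed the job in at about 17 s with the knob up and nothing else moved. The hand-in returned no verdict.

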